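# Slide a keyed support post into the stand base's keyway

## Robot

A 6-joint arm with a two-finger parallel gripper is mounted at the origin on the work surface. World frame = base frame: x ahead of the robot, y to its left, z up, the work surface at z = 0. Lengths are in mm, angles in rad, forces in N, time in s.
With the tool pointing down it reaches from about 400 to 825 mm from the base axis. Payload 7 kg.
Tool frame: the origin (TCP) lies at the very end of the fingers, on their centre line; the grasp point (between the pads) lies 19 mm behind it; z points along the fingers, y is the direction in which the jaws open and shut (so a half turn about z gives the same grasp; the last joint's range is limited). The gripper opens to 88 mm and grips with 3 to 60 N. Pads are 19 mm wide; open, the fingers measure 130 mm over their backs; the gripper's body (78 mm by 193 mm) begins 47 mm behind the grasp point.
Start: joints at [1.568, 0.359, 0.012, 0, -1.224, -0.288], TCP at [193.544, 646.634, 226.561] pointing down, gripper open.
Joint ranges: [-3.07, 3.07], [-1.43, 2.12], [-1.02, 1.25], [-3.03, 1.67], [-3.05, -0], [-3.03, 3.03]. Speed limits (rad/s): [2.39, 2.39, 3.01, 3.14, 3.14, 3.14].

## Interface

Orientations are given as a unit quaternion [x, y, z, w].
In Python, from plant import bot gives the robot as it stands. Calls block until the motion is done:
- bot.move_ptp(position, orientation): joint-space move of the TCP to a pose.
- bot.line_to(position, velocity=150, ori=None): straight line of the TCP; ori=None keeps the orientation; velocity is the mean speed in mm/s.
- bot.move_joints(angles): joint-space move.
- bot.move_gripper(opening, force=None): finger opening in mm; force is the grip in N (None keeps the last); returns when the fingers have stopped.
- bot.pause(seconds).
- bot.solve_ik(position, orientation): joint angles nearest the present ones, or None.
- bot.read_state(): the state.
- bot.camera(name): name is "side" or "top"; returns the picture (384x512x3 uint8, red, green, blue); there is no depth.
- bot.get_calibration(name): a dict with "fx", "fy", "cx", "cy" (pixels), "view" (4x4, takes a point from world to camera coordinates). Camera axes: x right, y up, looking along -z (the intrinsics and any distortion apply to the point x, -y, -z); pixel columns grow to the right and rows downward; lengths in mm; the calibration is good to about 2 mm. A picture is of the moment at which its call begins. get_calibration takes no time and is no camera call.
A pose or a line that the arm cannot do raises bot.Unreachable and nothing moves.
- bot.close_job(): hands the job in, once; it reports no verdict.
The state is a dict: "t": time; "joint_pos": joint angles; "qvel": joint speeds; "tau": joint torques, N m; "tcp_pos": TCP position; "eef_rot": TCP orientation; "contact_force": force on the tool from outside, world axes, zero at the start; "moment": the same for the moment, N m; "width": finger opening in mm.
Only numpy, scipy, OpenCV 4.12 (cv2) and the standard library are available. Lean on these libraries where they do the work, as an engineer would, in place of code of your own. Each camera call takes 0.05 s, during which the arm holds its last target.

## Task

Take the small steel post with the rectangular foot (not the one with the round disc foot) and set it upright on the long end of the grey metal base plate, at the end behind the scribed line, with its foot lengthwise to the keyway. Slide it along the plate's surface until the foot drops into the keyway; stop there and let it go, standing upright on the keyway's floor. Leave the disc-footed post standing where it is.

Things in the scene. Friction and masses are not known exactly. Their poses are not given: they have to be found in the camera images.
- key_post_center (a point): Loose steel post to be moved, about 0.2 kg, standing upright, 110 mm high: rectangular foot 44 (own x) x 24 (own y) x 14 mm high, and on it a square shaft 16 x 16 mm, flats square to own x and y, with an 18 x 18 x 4 mm cap on top. This point is on the shaft's axis half-way up, 55 mm above the foot's underside; z up, x along the foot's long side.
- disc_post_center (a point): Bystander: loose steel post with the same 16 mm square shaft, cap and 110 mm height, but on a round disc foot 64 mm across and 14 mm high, too wide for the keyway. It stands upright near the other post; the two may be in either order. This point is on its axis, half-way up, 55 mm above its underside.
- keyway (a point): Keyway in the fixed grey metal base plate (130 in x, 260 in y, 24 mm high, flat on the bench): a groove right across it along x, 40 wide, 14 deep, open at both ends. This point is the middle of the groove's floor, 10 mm above the bench; axes are the plate's, z up. Plate ends: y = -190 (long end) and +70 mm; a thin pale scribed line crosses the long end at y = -125 mm.
- start (a point): Set-down spot on the same fixed plate: a point on its flat top surface (24 mm above the bench), mid-width on the long end, behind the scribed line: 35 mm from the line, 30 mm from the plate's end, and 160 mm from the keyway's middle in the plate's -y direction. Same axes as the keyway; +y is the way to slide.
Things that resemble listed ones, but are neither listed nor needed, are in the scene too. What is meant by the part that bears key_post_center is not black, brown or red, and is the larger of those in its own colour.

How it is judged:
By the outcome, as a careful person would: the job done as asked, in the order asked, and still so for the second after the job is handed in, with the robot touching nothing.
It also fails if it takes over 45 s, if anything falls off the work surface, if the arm or the gripper's body presses on something with over 40 N, if the wrist force passes 120 N, or if a joint passes its speed limit or range.

## Working session

There is one attempt and no reset: what is moved stays moved. The work goes in short steps, each a Python script; the robot and the scene stay as the last script left them, time stands still between calls to the robot, and variables do not carry over. Pictures are saved under pics/ and viewed, and the job is handed in when it is done.

```bash
ls; mkdir -p pics
python3 - <<'E'
from plant import bot
import cv2
s=bot.read_state();print({k:s[k] for k in('t','tcp_pos','eef_rot','width','contact_force')})
for n in('top','side'):
    cv2.imwrite(f'pics/{n}0.png',cv2.resize(bot.camera(n)[:,:,::-1],(768,576),interpolation=cv2.INTER_CUBIC))
    print(n,bot.get_calibration(n))
E
```

```text
pics
{'t': 0.0, 'tcp_pos': array([193.439716  , 646.16614888, 225.61493437]), 'eef_rot': array([ 9.89435657e-01, -1.44970218e-01, -3.88518495e-05,  8.46194893e-04]), 'width': 87.48073850375616, 'contact_force': array([ 0.31322564, -0.49532021,  0.10944122])}
top {'fx': 463.0517970355553, 'fy': 463.0517970355553, 'cx': 255.4887392587848, 'cy': 194.11010642334307, 'view': array([[-1.30127328e-02, -9.99670311e-01,  2.21345371e-02,
        -7.91970790e+01],
       [ 9.85364017e-01, -9.05746751e-03,  1.70222549e-01,
        -5.09184021e+02],
       [-1.69965946e-01,  2.40256369e-02,  9.85157016e-01,
        -9.39698136e+02],
       [ 0.00000000e+00,  0.00000000e+00,  0.00000000e+00,
         1.00000000e+00]])}
side {'fx': 405.90471908877896, 'fy': 405.90471908877896, 'cx': 253.24518669017752, 'cy': 190.73890469561383, 'view': array([[ 6.78186818e-01, -7.34886442e-01, -2.13491565e-03,
        -4.28902700e+02],
       [ 4.40326564e-01,  4.04024197e-01,  8.01796087e-01,
        -2.39022280e+02],
       [-5.88366516e-01, -5.44707597e-01,  5.97593906e-01,
        -6.44677772e+02],
       [ 0.00000000e+00,  0.00000000e+00,  0.00000000e+00,
         1.00000000e+00]])}
```

View pics/top0.png

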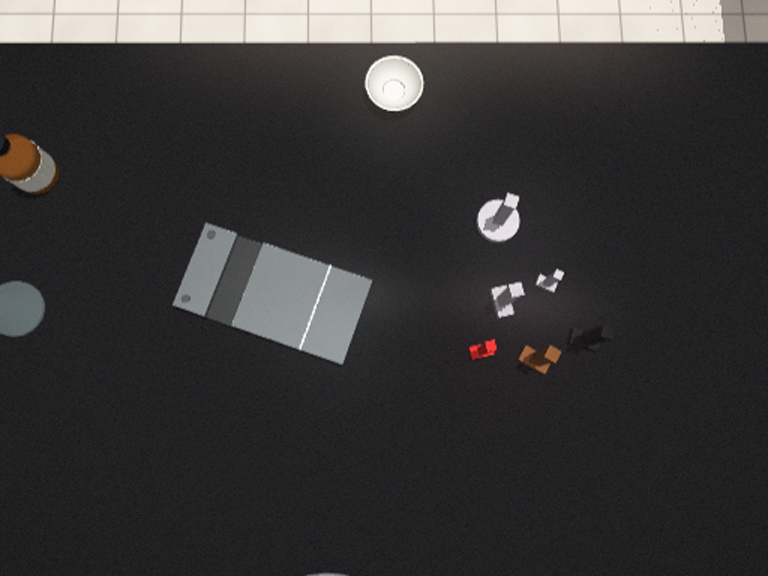

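View pics/side0.png

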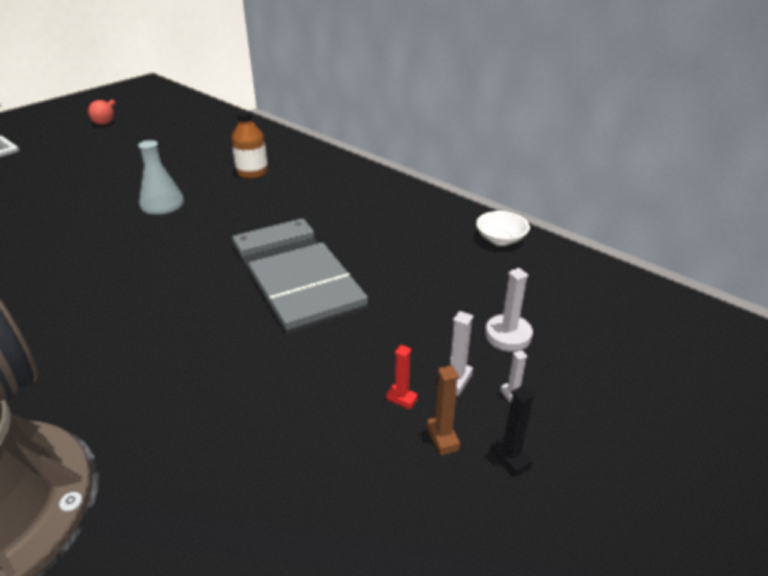

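Possible targets (768-wide top view): large pale rectangular-foot post (508,298), small pale one (549,280), red (483,349), brown (539,358), black (590,337) and the disc post (498,219). By the description it is the large pale one at (508,298). I'll check it in a crop and measure.

```bash
cat > h.py <<'E'
import numpy as np, cv2
from plant import bot
def ray(n,u,v):
    c=bot.get_calibration(n);V=np.array(c['view']);R=V[:3,:3];t=V[:3,3]
    d=np.array([(u-c['cx'])/c['fx'],-(v-c['cy'])/c['fy'],-1.0])
    return -R.T@t, R.T@d
def onz(n,u,v,z):
    o,d=ray(n,u,v);return o+d*(z-o[2])/d[2]
def proj(n,p):
    c=bot.get_calibration(n);V=np.array(c['view']);q=V[:3,:3]@np.asarray(p)+V[:3,3]
    return np.array([c['cx']+c['fx']*q[0]/-q[2],c['cy']-c['fy']*q[1]/-q[2]])
def tri(u1,u2):
    o1,d1=ray('top',*u1);o2,d2=ray('side',*u2)
    A=np.c_[d1,-d2];s=np.linalg.lstsq(A,o2-o1,rcond=None)[0]
    a=o1+s[0]*d1;b=o2+s[1]*d2;return (a+b)/2,np.linalg.norm(a-b)
E
python3 - <<'E'
from h import *
T=bot.camera('top');S=bot.camera('side')
np.save('T.npy',T);np.save('S.npy',S)
a=cv2.resize(T[120:260,300:420,::-1],None,fx=4,fy=4,interpolation=cv2.INTER_NEAREST)
b=cv2.resize(S[170:320,250:370,::-1],None,fx=3.7,fy=3.7,interpolation=cv2.INTER_NEAREST)
h=max(a.shape[0],b.shape[0]);a=cv2.copyMakeBorder(a,0,h-a.shape[0],0,0,0);b=cv2.copyMakeBorder(b,0,h-b.shape[0],0,0,0)
c=np.hstack([a,b])[:, :800];print(c.shape);cv2.imwrite('pics/crop1.png',c)
c=cv2.resize(T[140:250,105:260,::-1],None,fx=5,fy=5,interpolation=cv2.INTER_NEAREST);cv2.imwrite('pics/plate.png',c)
E
```

```text
(560, 800, 3)
```

View pics/crop1.png

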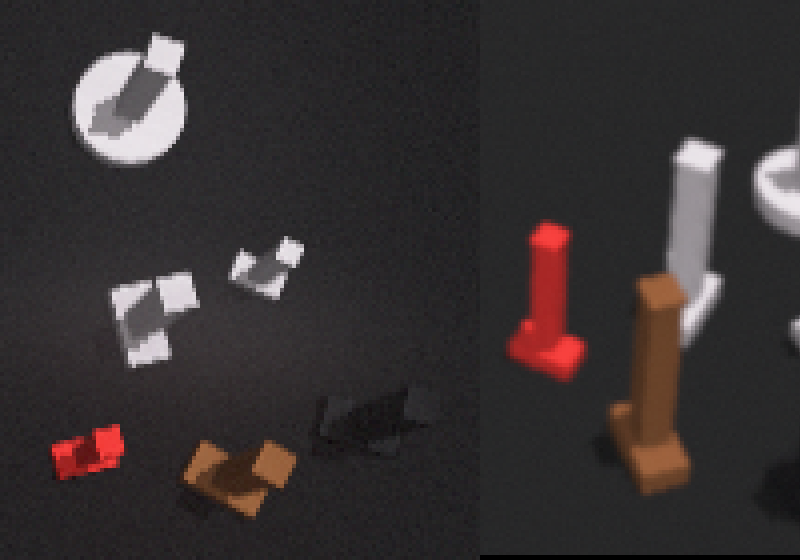

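View pics/plate.png

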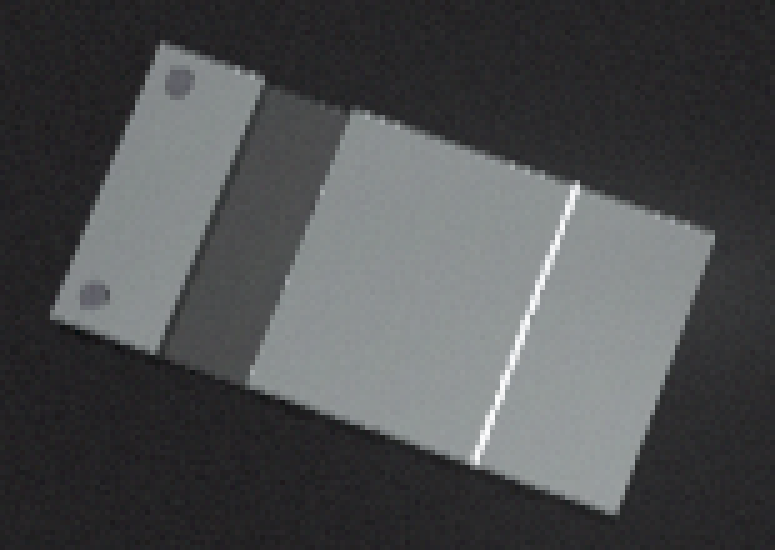

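The crop shows the large pale rectangular-footed post (cap at crop (178,292), foot's left edge (110,290)-(130,365)). The plate crop shows the groove on the left and the scribed line and long end on the right. Measuring now.

```bash
cat > m.py <<'E'
from h import *
def quad(m,eps=0.03):
    c=max(cv2.findContours(m.astype('uint8'),cv2.RETR_EXTERNAL,cv2.CHAIN_APPROX_NONE)[0],key=cv2.contourArea)
    h=cv2.convexHull(c);k=eps
    p=cv2.approxPolyN(h,4,ensure_convex=True) if 0 else cv2.approxPolyDP(h,k*cv2.arcLength(h,True),True)
    return p[:,0],c[:,0]
def linefit(pts,a,b,):
    a=np.array(a,float);b=np.array(b,float);d=(b-a)/np.linalg.norm(b-a);n=np.array([-d[1],d[0]])
    r=pts-a;s=r@d;e=r@n;L=np.linalg.norm(b-a)
    k=(abs(e)<1.6)&(s>.08*L)&(s<.92*L)
    v=cv2.fitLine(pts[k].astype('float32'),cv2.DIST_HUBER,0,.01,.01).ravel();return v
def inter(v,w):
    A=np.c_[v[:2],-w[:2]];t=np.linalg.solve(A,w[2:]-v[2:]);return v[2:]+t[0]*v[:2]
E
python3 - <<'E'
from m import *
T=np.load('T.npy');S=np.load('S.npy')
U=cv2.resize(T,None,fx=4,fy=4,interpolation=cv2.INTER_LINEAR)
nat=lambda p:(np.asarray(p,float)+.5)/4-.5
m=(U.min(2)>85);m[:, :380]=0;m[:,1040:]=0;m[:500]=0
# bridge groove via hull of all plate bits
cs,_=cv2.findContours(m.astype('uint8'),cv2.RETR_EXTERNAL,cv2.CHAIN_APPROX_NONE)
cs=[c for c in cs if cv2.contourArea(c)>2000]
for c in cs: print('area',cv2.contourArea(c))
allp=np.vstack(cs)[:,0]
h=cv2.convexHull(allp);q=cv2.approxPolyDP(h,.03*cv2.arcLength(h,True),True)[:,0]
print(nat(q))
L=[linefit(allp,q[i],q[(i+1)%4]) for i in range(4)]
C=np.array([inter(L[i-1],L[i]) for i in range(4)])
P=np.array([onz('top',*nat(c),24) for c in C]);print(P.round(1))
print('sides',[np.linalg.norm(P[i]-P[i-1]).round(1) for i in range(4)])
# sort: long end = lower y (world)
o=P[np.argsort(P[:,1])];le=o[:2];fe=o[2:]
ym=(fe.mean(0)-le.mean(0));yaw=ym/np.linalg.norm(ym);print('ydir',yaw, 'len',np.linalg.norm(ym))
e=le[np.argsort(le[:,0])];x1=e[1]-e[0];e2=fe[np.argsort(fe[:,0])];x2=e2[1]-e2[0]
print('angles deg: y',np.degrees(np.arctan2(-ym[0],ym[1])),'x',[np.degrees(np.arctan2(x[1],x[0])) for x in(x1,x2)])
ctr=P.mean(0);key=ctr+yaw*60;print('plate ctr',ctr,'keyway',key, 'start',key-yaw*160)
# groove edges & line along centerline
pm=[]
for s in np.arange(-200,80,.5):
    u=proj('top',np.r_[(key+yaw*s)[:2],24]);pm.append(cv2.getRectSubPix(T.mean(2).astype('float32'),(1,1),tuple(map(float,u)))[0,0])
pm=np.array(pm);g=np.diff(pm);i=np.where(abs(g)>6)[0]
print([(float(-200+.5*j),float(round(g[j]))) for j in i])
# side check plate
for p in P: print(proj('side',p).round(1)*1.5)
E
```

```text
area 74790.0
area 21142.0
[[247.625 186.875]
 [227.375 242.375]
 [114.625 202.875]
 [136.875 148.125]]
[[528.8 -69.2  24. ]
 [407.6 -24.8  24. ]
 [495.7 217.9  24. ]
 [617.1 174.   24. ]]
sides [np.float64(258.7), np.float64(129.1), np.float64(258.2), np.float64(129.2)]
ydir [0.34133904 0.93994024 0.        ] len 258.4307665823908
angles deg: y -19.95847666658876 x [np.float64(-20.095934072682763), np.float64(-19.886857629469592)]
plate ctr [512.29066081  74.48619495  24.        ] keyway [532.77100325 130.8826095   24.        ] start [478.15675675 -19.5078293   24.        ]
[(-191.5, 7.0), (-191.0, 9.0), (-190.5, 10.0), (-190.0, 11.0), (-189.5, 15.0), (-189.0, 15.0), (-188.5, 14.0), (-188.0, 12.0), (-187.5, 9.0), (-127.5, 18.0), (-127.0, 19.0), (-126.5, 20.0), (-126.0, 21.0), (-125.5, 8.0), (-123.0, -17.0), (-122.5, -17.0), (-122.0, -17.0), (-121.5, -15.0), (-121.0, -8.0), (-21.5, -12.0), (-21.0, -12.0), (-20.5, -12.0), (-20.0, -12.0), (19.5, 7.0), (20.0, 15.0), (20.5, 15.0), (21.0, 14.0), (21.5, 13.0), (22.0, 7.0), (68.5, -12.0), (69.0, -18.0), (69.5, -18.0), (70.0, -17.0), (70.5, -16.0)]
[366.75 296.1 ]
[284.4 321.9]
[231.9 235.5]
[302.55 217.65]
```

Run:
```python
from m import *
T=np.load('T.npy');S=np.load('S.npy')
U=cv2.resize(T[180:225,320:360],None,fx=16,fy=16,interpolation=cv2.INTER_CUBIC)
g=U.min(2); print(U.shape,T[190:195,342:347].mean((0,1)))
cv2.imwrite('pics/post_t.png',U[:,:,::-1])
U=cv2.resize(S[200:270,290:325],None,fx=8,fy=8,interpolation=cv2.INTER_CUBIC)
cv2.imwrite('pics/post_s.png',U[:,:,::-1])
```

```text
(720, 640, 3) [221.8  214.84 220.64]
```

View pics/post_t.png

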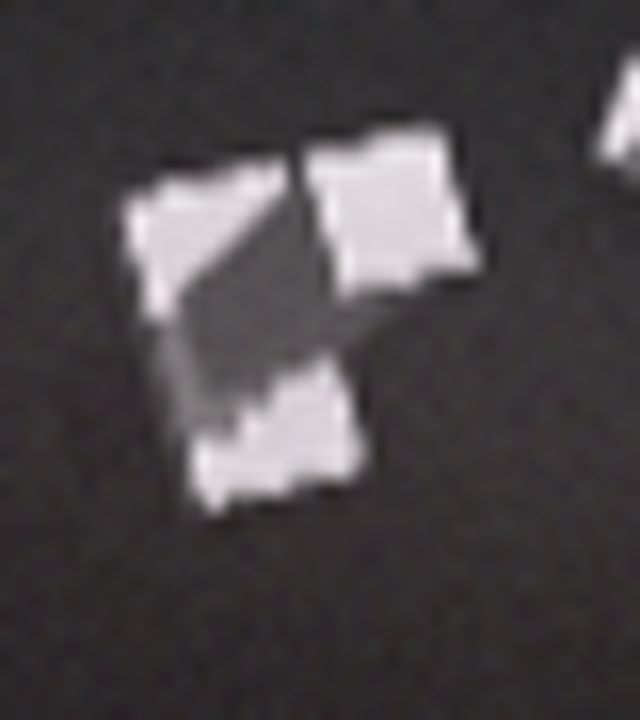

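View pics/post_s.png

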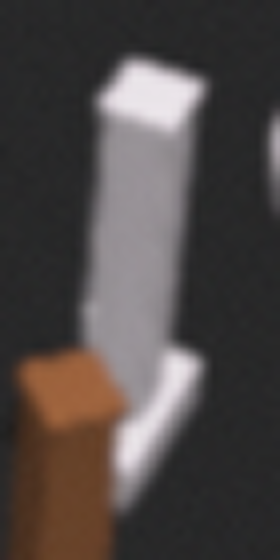

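Run:
```python
from m import *
n=lambda x,y:((x+.5)/16-.5+320,(y+.5)/16-.5+180)
s=lambda x,y:((x+.5)/8-.5+290,(y+.5)/8-.5+200)
cap=[onz('top',*n(*p),110) for p in((305,155),(440,128),(478,268),(345,295))]
cap=np.array(cap);print(cap.round(1),cap.mean(0), [np.linalg.norm(cap[i]-cap[i-1]).round(1) for i in range(4)])
f=np.array([onz('top',*n(*p),14) for p in((125,195),(210,510),(362,465))]);print(f.round(1),'ctr',(f[0]+f[2])/2,[np.linalg.norm(f[1]-f[i]).round(1) for i in(0,2)])
d=f[0]-f[1];print('foot long yaw',np.degrees(np.arctan2(d[1],d[0])))
for a,b in((3,0),(2,1)):
  d=cap[b]-cap[a];print('cap yaw',np.degrees(np.arctan2(d[1],d[0])))
for a,b in((0,1),(3,2)):
  d=cap[a]-cap[b];print('cap yaw',np.degrees(np.arctan2(d[1],d[0]))-90)
print('tri',tri(n(392,211),s(152,95)))
# others
T=np.load('T.npy')
for nm,u,z in(('disc cap',(300+165/4,120+53/4),110),('small cap',(300+290/4,120+250/4),80),('red cap',(300+108/4,120+440/4),80),('brown cap',(300+275/4,120+464/4),110)):print(nm,onz('top',*u,z).round(0))
print('disc foot',onz('top',300+130/4,120+108/4,14))
```

```text
[[ 505.4 -249.1  110. ]
 [ 508.6 -266.2  110. ]
 [ 490.9 -270.1  110. ]
 [ 487.6 -253.3  110. ]] [ 498.12153416 -259.67530512  110.        ] [np.float64(18.2), np.float64(17.4), np.float64(18.2), np.float64(17.1)]
[[ 517.4 -243.9   14. ]
 [ 473.6 -253.9   14. ]
 [ 479.6 -275.    14. ]] ctr [ 498.52138076 -259.47385068   14.        ] [np.float64(44.9), np.float64(22.0)]
foot long yaw 12.769834258139095
cap yaw 13.387808296541944
cap yaw 12.450348460149124
cap yaw 10.854701166804475
cap yaw 10.956589736043682
tri (array([ 498.28440267, -259.84165361,  108.92151582]), np.float64(0.19759634452647726))
disc cap [ 621. -260.  110.]
small cap [ 524. -326.   80.]
red cap [ 427. -228.   80.]
brown cap [ 412. -304.  110.]
disc foot [ 619.0495761  -259.55400953   14.        ]
```

Measurements agree. The post is at (498,-260), yaw about 12.3°, with cap, foot and triangulated height (109 mm) all matching. The plate measures 258x129 mm, y-axis yaw -20°, keyway at (533,131), start at (478,-20). I'll grip with the jaws along the foot's short side (the slide direction), opened only partly because of the small post.

```bash
cat >> h.py <<'E'
def q(deg):
    a=np.radians(deg)/2;return np.array([np.cos(a),np.sin(a),0,0])
def st(msg=''):
    s=bot.read_state();print(msg,round(s['t'],2),s['tcp_pos'].round(1),'F',s['contact_force'].round(1),'w',round(s['width'],1));return s
E
python3 - <<'E'
from h import *
for ph,p in((12.3,(498.2,-259.7)),(-20,(478.2,-19.5)),(-20,(532.8,130.9))):
    for z in(57,200,260): 
        r=bot.solve_ik(np.r_[p,z],q(ph)); print(ph,z,None if r is None else np.round(r,2))
bot.move_ptp(np.array([498.2,-259.7,260]),q(12.3)); st()
bot.move_gripper(44,20)
bot.line_to(np.array([498.2,-259.7,130]),200); st()
cv2.imwrite('pics/pre.png',np.hstack([cv2.resize(bot.camera('top')[120:280,290:430,::-1],None,fx=2.8,fy=2.8),cv2.resize(bot.camera('side')[140:300,250:390,::-1],None,fx=2.8,fy=2.8)]))
E
```

```text
12.3 57 [-0.13  0.34 -0.45  0.   -0.78  1.92]
12.3 200 [-0.13  0.19 -0.28  0.   -1.1   1.92]
12.3 260 [-0.13  0.15 -0.19  0.   -1.23  1.92]
-20 57 [ 0.37  0.23 -0.63  0.   -0.71  0.85]
-20 200 [ 0.37  0.05 -0.45  0.   -1.07  0.85]
-20 260 [ 0.37  0.01 -0.35  0.   -1.21  0.85]
-20 57 [ 0.6   0.33 -0.48  0.   -0.77  0.62]
-20 200 [ 0.6   0.17 -0.31  0.   -1.09  0.62]
-20 260 [ 0.6   0.13 -0.22  0.   -1.22  0.62]
 3.54 [ 498.5 -259.3  259.9] F [-0.1  0.2  0.1] w 87.6
 5.24 [ 498.9 -260.   130.9] F [-0.8 -0.3 -0. ] w 44.0
```

View pics/pre.png

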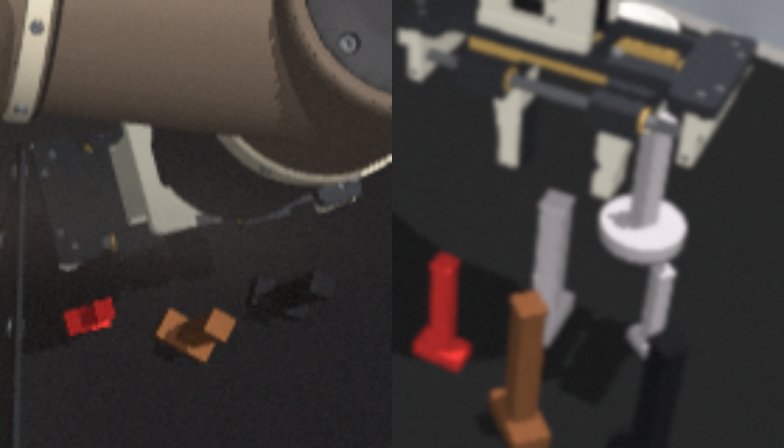

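Side view: the open fingers (~(510,150) and (607,180)) straddle the target post (cap (555,200)), and neighbours are clear. I'll descend and grip.

Run:
```python
from h import *
bot.line_to(np.array([498.2,-259.7,57]),100); st('down')
bot.move_gripper(10,25); s=st('grip')
bot.line_to(np.array([498.2,-259.7,70]),60); st('lift')
cv2.imwrite('pics/grip.png',cv2.resize(bot.camera('side')[140:300,250:390,::-1],None,fx=3.5,fy=3.5))
```

```text
down 6.22 [ 498.7 -259.8   57.5] F [ 0.3 -0.6  0.4] w 44.3
grip 6.8 [ 498.3 -259.7   57.2] F [-0.8  0.3  2.3] w 15.4
lift 7.17 [ 498.5 -259.7   70.5] F [ 0.   0.3 -1.1] w 15.7
```

View pics/grip.png

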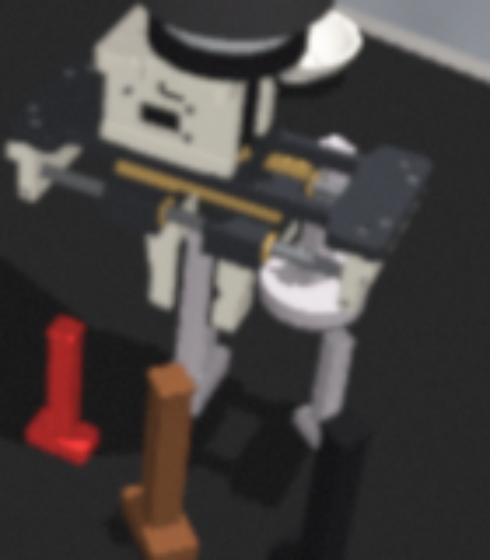

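The post is held (width 15.7, ~1-2 N weight) and upright. Next is the set-down spot, with a force-watched touchdown.

Run:
```python
from h import *
bot.line_to(np.array([498.2,-259.7,190]),180)
bot.move_ptp(np.array([478.2,-19.5,190]),q(-20)); st('over')
bot.line_to(np.array([478.2,-19.5,86]),120); bot.pause(.2); s=st('near'); f0=s['contact_force'][2]
z=86.
while z>77:
    z-=.5; bot.line_to(np.array([478.2,-19.5,z]),20); s=bot.read_state()
    if s['contact_force'][2]-f0>3: break
bot.pause(.2); st(f'touch cmd z {z}')
cv2.imwrite('pics/set_t.png',cv2.resize(bot.camera('top')[120:270,90:300,::-1],None,fx=3.6,fy=3.6))
cv2.imwrite('pics/set_s.png',cv2.resize(bot.camera('side')[100:260,130:290,::-1],None,fx=3.5,fy=3.5))
```

```text
over 9.03 [478.1 -19.8 189.4] F [ 0.2  0.1 -2.4] w 15.8
near 10.25 [478.6 -19.3  86.7] F [-0.6  0.8 -0.8] w 16.1
touch cmd z 80.5 13.2 [478.4 -19.5  81.2] F [-3.5  0.2  7.9] w 15.9
```

View pics/set_t.png

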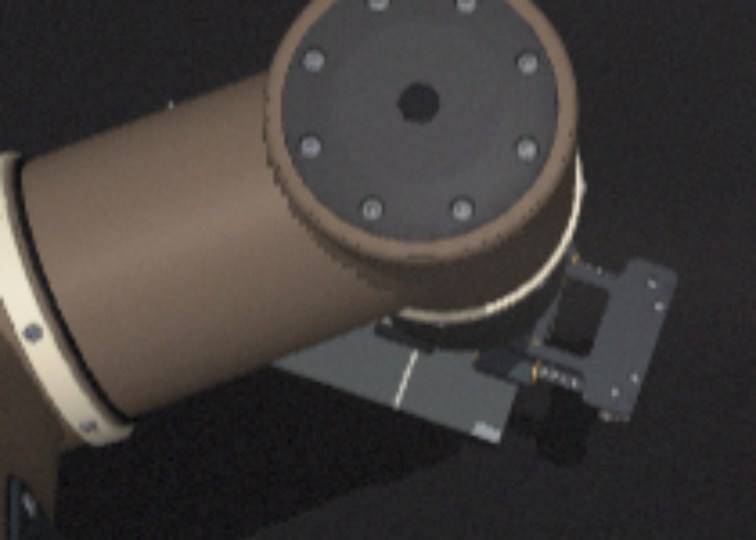

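View pics/set_s.png

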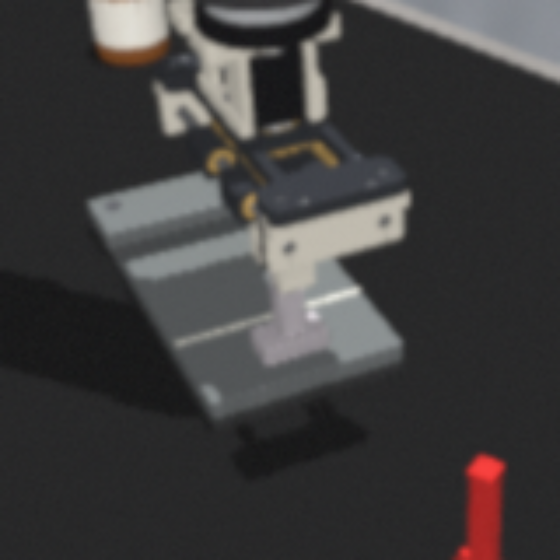

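The foot stands on the long end behind the scribed line (side crop (290,340)), parallel to it, with contact at TCP z 81.2 as predicted. Sliding with light contact force.

Run:
```python
from h import *
yd=np.array([0.3413,0.9399]);p0=np.array([478.2,-19.5]);z=80.5
s_=0
for s_ in [20,40,60,80,100,115,125,135,142]:
    bot.line_to(np.r_[p0+yd*s_,z],70)
    s=st(f's={s_} z={z}');f=s['contact_force'][2]
    if f<2: z-=.4
    elif f>10: z+=.3
```

```text
s=20 z=80.5 13.73 [485.5  -0.7  81.2] F [-0.2 -0.2  7.3] w 16.0
s=40 z=80.5 14.17 [492.3  18.   81.2] F [-1.1 -2.   6.1] w 16.0
s=60 z=80.5 14.6 [499.2  36.8  81.2] F [-1.1 -1.3  6.5] w 15.8
s=80 z=80.5 15.03 [506.   55.6  81.2] F [-2.3 -1.4  5.9] w 15.8
s=100 z=80.5 15.47 [512.8  74.4  81.2] F [-0.9 -2.2  6.4] w 16.0
s=115 z=80.5 15.83 [517.9  88.5  81.2] F [-0.8 -1.2  6.8] w 15.9
s=125 z=80.5 16.12 [521.3  98.   81.2] F [-1.2 -1.1  7.8] w 16.1
s=135 z=80.5 16.42 [524.7 107.4  81.2] F [-1.6 -0.9  7.5] w 16.1
s=142 z=80.5 16.67 [527.  113.9  81.2] F [-1.5 -1.8  7.2] w 16.3
```

Run:
```python
from h import *
yd=np.array([0.3413,0.9399]);p0=np.array([478.2,-19.5]);z=80.5
edge=None
for s_ in np.arange(144,162,1.5):
    bot.line_to(np.r_[p0+yd*s_,z],30); s=bot.read_state();f=s['contact_force']
    print(s_,f.round(1),s['tcp_pos'].round(2))
    if f[2]<2.5 and s['tcp_pos'][2]<81.0: edge=s_;break
print('edge',edge)
```

```text
144.0 [-1.7 -3.1  7.6] [527.33 115.1   81.16]
145.5 [-1.3 -5.3  8. ] [527.61 116.15  81.13]
147.0 [-2.1 -5.   9.9] [528.03 117.42  81.13]
148.5 [-2.8 -5.1  9.2] [528.49 118.74  81.13]
150.0 [-2.7 -5.7  8.9] [528.95 120.17  81.1 ]
151.5 [-2.6 -5.1  8.8] [529.46 121.56  81.09]
153.0 [-2.8 -5.2  7.9] [529.99 123.02  81.06]
154.5 [ 0.3 -0.1 -1.6] [530.87 125.73  80.28]
edge 154.5
```

The force vanished at s=154.5, so the foot has cleared the edge (expected ~152). I'll ease on a few mm for wall clearance while letting it down to the floor.

Run:
```python
from h import *
yd=np.array([0.3413,0.9399]);p0=np.array([478.2,-19.5])
p=p0+yd*159.5
bot.line_to(np.r_[p,78.5],40); st('in')
z=78.5
bot.line_to(np.r_[p,70],60); z=70.; st('low')
while z>64:
    z-=.5; bot.line_to(np.r_[p,z],20); s=bot.read_state()
    if s['contact_force'][2]>2.5: break
bot.pause(.2); s=st(f'floor cmd {z}')
cv2.imwrite('pics/in_s.png',cv2.resize(bot.camera('side')[90:250,130:290,::-1],None,fx=3.7,fy=3.7,interpolation=cv2.INTER_CUBIC))
```

```text
in 18.95 [532.6 130.7  78.1] F [-0.1 -0.2 -1.7] w 16.1
low 19.24 [532.1 130.1  69.3] F [-0.3 -0.2 -1.3] w 15.9
floor cmd 66.5 21.19 [532.8 130.4  67.2] F [-2.9 -0.4  6.4] w 15.6
```

View pics/in_s.png

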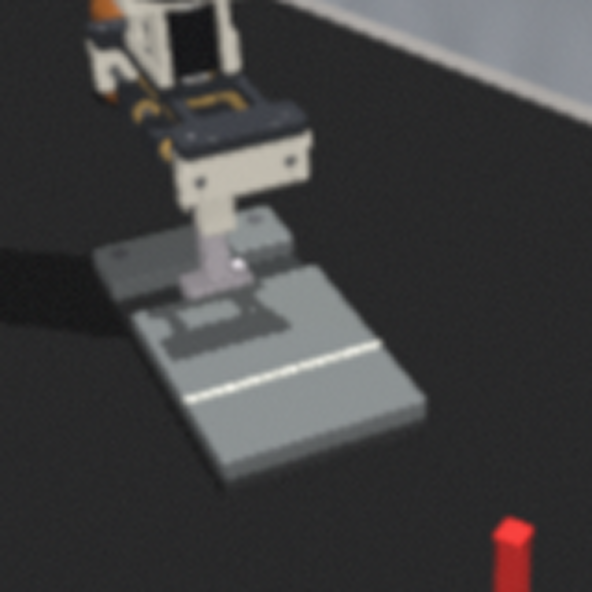

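Floor contact came at TCP z 67.2, exactly 57.2+10. The view shows the foot sunk in the groove (215,280). I'll release gently and retreat straight up.

Run:
```python
from h import *
s=bot.read_state();p=np.r_[(np.array([478.2,-19.5])+np.array([0.3413,0.9399])*159.5)]
bot.line_to(np.r_[p,67.0],10)
bot.move_gripper(22); bot.move_gripper(44); st('open')
bot.line_to(np.r_[p,230],120); st('up')
bot.move_joints(np.r_[s['joint_pos'][0]+.9,bot.read_state()['joint_pos'][1:]]); st('away')
T=bot.camera('top');S=bot.camera('side');np.save('T2.npy',T);np.save('S2.npy',S)
cv2.imwrite('pics/end_t.png',cv2.resize(T[110:260,100:360,::-1],None,fx=3,fy=3,interpolation=cv2.INTER_CUBIC))
cv2.imwrite('pics/end_s.png',cv2.resize(S[100:320,130:390,::-1],None,fx=2.7,fy=2.7,interpolation=cv2.INTER_CUBIC))
```

```text
open 22.52 [532.6 130.4  67. ] F [-0.7  0.3 -0.2] w 43.9
up 24.02 [532.2 130.3 229.2] F [0.3 0.1 0.7] w 44.0
away 25.77 [229.5 497.5 229.2] F [-0.2  0.3 -0.4] w 44.1
```

View pics/end_t.png

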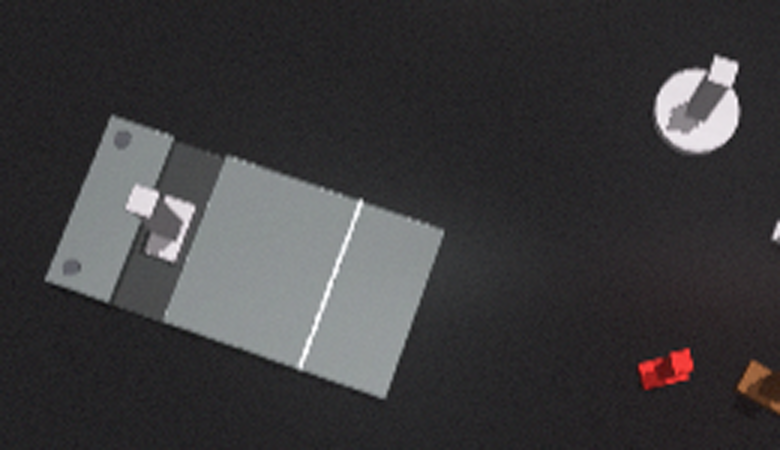

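View pics/end_s.png

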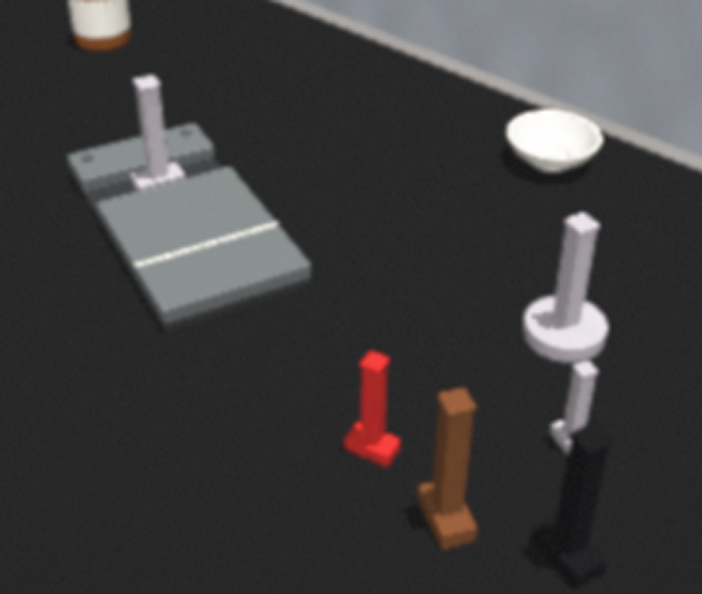

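Run:
```python
from h import *
n=((143+.5)/3-.5+100,(200.5+.5)/3-.5+110);s=((147+.5)/2.7-.5+130,(81+.5)/2.7-.5+100)
print(tri(n,s),onz('top',*n,120))
bot.close_job()
```

```text
(array([532.24782821, 128.77970113, 120.27485721]), np.float64(0.06641586196833849)) [532.27901037 128.85665766 120.        ]
the job is handed in; nothing more can be done
```

The large pale rectangular-footed post now stands upright and released in the keyway, and the job was handed in at about 26 s of the 45 s allowed.

- **What I did:** I set the post on the long end behind the scribed line, with its foot lengthwise to the keyway. Then I slid it about 150 mm under 6–10 N of contact until it lost support at the groove edge. From there I moved it about 5 mm further to centre it and lowered it, still gripped, to the floor. I let go and drew the arm clear.
- **Last checks:**
  - Floor contact came at the predicted height (TCP 67.2 mm).
  - The cap measures (532, 129, 120) mm, against a keyway middle of (533, 131) and an expected cap height of 120 mm, so the post is upright on the floor.
  - The final pictures show the foot lying along the groove, and the disc-footed post still standing where it was.
- **Small disagreement:** the foot cleared the groove edge about 1–2 mm later than measured, which is within the calibration error.

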